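# Start the ultrasonic parts cleaner

## Task

Start the ultrasonic parts cleaner on the bench by pushing and pressing with the fingertips: push its open lid down until it is fully shut, then switch on the wide mains rocker, then the narrow heater rocker next to it (press the half towards the lid fully home), and last press the round start button fully in, hold it for at least a second, and let it go. Leave the other narrow rocker and the square stop key alone, do not swing the lid wider open, and do not shift or pick up the parts and tools standing around.

Things in the scene. Friction and masses are not known exactly. Their poses are not given: they have to be found in the camera images.
- cleaner: Ultrasonic parts cleaner, fixed to the bench: 290 mm deep (x), 310 wide (y); steel tank with lid behind (rim 165 mm high), sloping console in front. Origin under the middle of the footprint at bench height; +x points from console to lid hinge, z up. Console faces -x, rising from 75 mm high at x = -145 mm to 120 mm at x = -35 mm (22.2 degrees).
- console (a point): Middle of the sloping panel's face; axes as cleaner. One row of controls lies about 10 mm below it on the slope; along the machine's y, in mm: wide mains rocker -118, narrow heater rocker -62, equal narrow sweep rocker -14, square stop key +50, round start button +112. A dark flat display lies above the last two.
- lid (a joint): Lid: 306 mm wide, 178 mm from hinge line to front edge, 10 mm thick; a 33 mm high bar handle 70 mm from the hinge, and a tab 90 mm wide reaching 17 mm past the front edge. Value in rad: 0 = shut on the tank, grows as it opens. It starts partly open and stays where it is left (stiff hinge); about 1 to 2 N at lid_pad pushes it down.
- lid_hinge (a point): Middle of the lid's hinge line, 171 mm above the bench; the line runs along the machine's y axis, in the mid-plane of the lid. Axes as cleaner.
- lid_pad (a point): Point on the lid's upper face (5 mm above its mid-plane), 130 mm from the hinge line, halfway across, between handle and front edge: a good place to push. Moves with the lid; its z axis is square to the lid.
- mains (a joint): Mains switch: the wide rocker, 25 mm wide, 32 mm long. 0 = off: near half level with the panel, 5 mm above it, far half (towards the lid) standing up 0.4 rad. 0.4 = fully on: far half level, near half up. Pivots at the ridge between the halves, along the machine's y; stays where it is left; about 4 N on the far half moves it. Bezel only 2.5 mm high: a wide flat fingertip can press it home.
- mains_on (a point): Middle of the face of the mains rocker's far half (towards the lid, marked with a small white line): the place to press for on. 10.4 mm from the ridge; moves with the rocker. At value 0 its x axis runs up the slope of the panel and z out of the panel.
- heater (a joint): Heater switch: the narrow rocker next to the wide mains rocker, 13 mm wide and 30 mm long. Values and behaviour as mains.
- heater_on (a point): Middle of the face of the heater rocker's far half (towards the lid, marked with a small white line): the place to press for on. 9.8 mm from the ridge; moves with the rocker. At value 0 its x axis runs up the slope of the panel and z out of the panel.
- sweep (a joint): Sweep switch: the other narrow rocker, in the middle of the row, equal to the heater's. To be left off. Values as mains.
- start (a joint): Start button: round, 26 mm across, sprung. Value in m: 0 = out, 0.005 = fully in (6 N, along the normal of the sloping panel), counts as in from 0.0035; springs back when let go. Its bezel is 4 mm high, so the cap stays proud of it when in.
- start_top (a point): Middle of the start button's top face, 13 mm above the panel when out. x up the slope of the panel, z out of the panel.
- stop (a joint): Stop key: square, 20 mm, 13 mm above the panel, sprung like the start button. To be left alone. Value in m, 0 = out, 0.005 = fully in.
- pedal: Loose bystander, not to be disturbed: platform pedal of aluminium, 95 x 84 x 18 mm. Origin at the middle of its underside.
- cassette: Loose bystander, not to be disturbed: sprocket cassette lying flat, 110 mm across, 36 mm high. Origin at the middle of its underside.
- hub: Loose bystander, not to be disturbed: front hub standing on end, 58 mm across, 100 mm high. Origin at the middle of its underside.
- bottle: Loose bystander, not to be disturbed: white bottle, 60 mm across, 170 mm high. Origin at the middle of its underside.
- wrench: Loose bystander, not to be disturbed: steel wrench lying flat, 160 mm long. Origin at the middle of its underside, x along its length.
- brush: Loose bystander, not to be disturbed: brush lying flat, 180 mm long. Origin at the middle of its underside, x along its length.
- tray: Loose bystander, not to be disturbed: steel tray with bearing balls, 110 x 90 x 30 mm. Origin at the middle of its underside.

How it is judged:
On the way, in this order (a step that is already met when the one before it is completed fails the run):
1. the lid is fully shut (value of joint lid below 0.03 rad), for 0.1 s.
2. the mains rocker is fully on (value of joint mains above 0.33 rad), for 0.1 s.
3. the heater rocker is fully on (value of joint heater above 0.33 rad), for 0.1 s.
4. the start button is held in for a second (value of joint start above 0.0035 m), for 1 s.
5. the start button is let go (value of joint start below 0.001 m), for 0.1 s.
At the end, for the whole second after the job is handed in: Lid shut (under 0.03 rad), mains and heater rockers on (over 0.33 of 0.4 rad), sweep rocker off (under 0.1 rad), start and stop out (under 1 mm), every loose part within 25 mm of where it stood (value of joint lid below 0.03 rad and value of joint each of mains, heater above 0.33 rad and value of joint sweep below 0.1 rad and value of joint each of start, stop below 0.001 m and distance of each of pedal, cassette, hub, bottle, wrench, brush, tray from where it was at the start of the episode below 0.025 m); the robot touches nothing.
It fails at once if a switch or button is worked before the lid is shut (value of joint lid above 0.05 rad and (value of joint any of mains, heater above 0.15 rad or value of joint start above 0.0025 m)).
It fails at once if the heater or start is worked before the mains is on, or start before the heater is on ((value of joint mains below 0.33 rad and (value of joint heater above 0.15 rad or value of joint start above 0.0025 m)) or (value of joint heater below 0.33 rad and value of joint start above 0.0025 m)).
It fails at once if the sweep rocker or the stop key is worked (value of joint sweep above 0.15 rad or value of joint stop above 0.0025 m).
It fails at once if the lid is lifted further open (value of joint lid above 0.6 rad).
It fails at once if a part or tool standing around is shifted, tipped or lifted (distance of any of pedal, cassette, hub, bottle, wrench, brush, tray from where it was at the start of the episode above 0.03 m or angle between any of pedal, cassette, hub, bottle, wrench, brush, tray's own z axis and vertical above 0.5 rad).
It also fails if it takes over 45 s, if anything falls off the work surface, if the arm or the gripper's body presses on something with over 40 N, if the wrist force passes 120 N, or if a joint passes its speed limit or range.

## Robot

A 7-joint arm with a two-finger parallel gripper is mounted at the origin on the work surface. World frame = base frame: x ahead of the robot, y to its left, z up, the work surface at z = 0. Lengths are in m, angles in rad, forces in N, time in s.
With the tool pointing down it reaches from about 0.4 to 0.85 m from the base axis. Payload 4.5 kg.
Tool frame: the origin (TCP) lies on the centre line of the jaws, within the pads' length; the fingertips stand 17 mm ahead of it and the grasp point (between the pads) lies 2 mm behind it (r.tip_reach is the distance from the TCP to the fingertips, in m); z points along the fingers, y is the line along which they close (so a half turn about z gives the same grasp; the last joint's range is limited). The gripper opens to 88 mm and grips with 3 to 60 N. Pads are 18 mm wide; open, the fingers measure 123 mm over their backs; the gripper's body (75 mm by 187 mm) begins 45 mm behind the grasp point.
Start: joints at [-1.211, 0.689, -0.195, 1.565, 0.157, 0.902, -0.215], TCP at [0.2, 0.592, 0.23] pointing down, gripper open.
Joint ranges: [-3.01, 3.01], [-0.46, 2.08], [-1.47, 1.51], [0.13, 2.56], [-1, 4.14], [0.04, 2.09], [-2.66, 2.66]. Speed limits (rad/s): [2.57, 2.57, 3.14, 3.14, 3.14, 3.14, 3.14].

## Interface

Orientations are given as a unit quaternion [x, y, z, w].
In Python, from plant import r gives the robot as it stands.
- The arm moves only by the tool step_arm, never from a script. Its argument "steps" is a list of rows, each a list of 7 numbers: the shift along the tool's x, y, z in cm, then the turn, a rotation vector about the tool's x, y, z in degrees, then the gripper's target within -1 to 1 (shut at 1, half-way at 0, fully open at -1). A call has 1 to 8 rows; each row shifts and turns the commanded pose from where the row before left it, along the tool's axes as they then stand; what a row does not reach is not made up. A row lasts 1/8 s, in which the tool goes at most 62.5 mm and 10.7 degrees, less where a joint would pass 70% of its speed; a pose out of reach is approached as far as the arm can. A call with a gripper value outside its range is refused whole. The fingers move at their own pace and stop on an object; "force" is the grip in N (left out, the last holds). Time passes only in rows, so rows that do not move let the fingers close. It gives the time, the measured TCP pose, the force, the opening and the grip force at its end, in the units of the state.
- r.get_state(): the state, without advancing time (a new reading comes with each control period).
- r.snapshot(name): name is "side" or "top"; returns a dict with "pixels" (400x640x3 uint8, red, green, blue), "fx", "fy", "cx", "cy" (pixels), "dist_coeffs" ([k1, k2, p1, p2, k3] as OpenCV has them; the pictures are not rectified), "cam_to_world" (4x4, takes a point from camera to world coordinates). Camera axes: x right, y down, z forward; pixel columns grow to the right and rows downward; lengths in m; the calibration is good to about 2 mm. A picture is of the moment at which its call begins. There is no depth.
- r.finish_job(): hands the job in; it is judged then, once.
The state is a dict: "clock": time; "q": joint angles; "qd": joint speeds; "joint_torque": joint torques, N m; "tool_pos": TCP position; "eef_rot": TCP orientation; "contact_force": force on the tool from outside, world axes, zero at the start; "moment": the same for the moment, N m; "opening": opening from 0.0 (shut) to 1.0 (fully open); "finger_force": force on a finger pad.
Only numpy, scipy, OpenCV 4.12 (cv2) and the standard library are available. Lean on these libraries where they do the work, as an engineer would, in place of code of your own. Each camera call takes 0.05 s, during which the arm holds its last target. There are 200 camera calls.

## Working session

There is one attempt and no reset: what is moved stays moved. The work goes in short steps, Python scripts to look and compute and a tool call to move; the robot and the scene stay as the last step left them, time stands still between calls to the robot, and variables do not carry over. Pictures are saved under pics/ and viewed, at most 10 in all, crops included, and the job is handed in when it is done.

Besides the shell and the picture viewer there is one more tool, called as name(argument=value, ...) on one line, values as JSON. step_arm: Moves the arm, as the interface text tells. Its arguments: {"type":"object","properties":{"steps":{"type":"array","items":{"type":"array","items":{"type":"number"}}},"force":{"type":"number"}},"required":["steps"]}

```bash
mkdir -p pics; python3 - <<'E'
from plant import r
import cv2,numpy as np
s=r.get_state();print(s['tool_pos'],s['eef_rot'],s['clock'])
for n in('side','top'):
    d=r.snapshot(n);cv2.imwrite(f'pics/{n}0.png',d['pixels'][:,:,::-1]);print(n,d['fx'],d['cx'],d['cy'],d['dist_coeffs'],np.round(d['cam_to_world'],3).tolist())
E
```

```text
[0.19989405 0.59147854 0.2295086 ] [ 1.62148486e-01  9.86765931e-01 -9.26903297e-04 -7.92428625e-05] 0.0
side 456.3980982881273 321.8547634046264 202.4779226429832 [-0.08910684  0.          0.          0.          0.        ] [[0.968, -0.138, 0.208, 0.338], [-0.249, -0.613, 0.75, -0.838], [0.024, -0.778, -0.628, 0.861], [0.0, 0.0, 0.0, 1.0]]
top 405.22928848450357 319.1947287500053 201.41830911033688 [-0.05844854  0.          0.          0.          0.        ] [[-0.021, -0.995, 0.096, 0.491], [-1.0, 0.022, 0.011, 0.037], [-0.013, -0.095, -0.995, 1.005], [0.0, 0.0, 0.0, 1.0]]
```

View pics/side0.png

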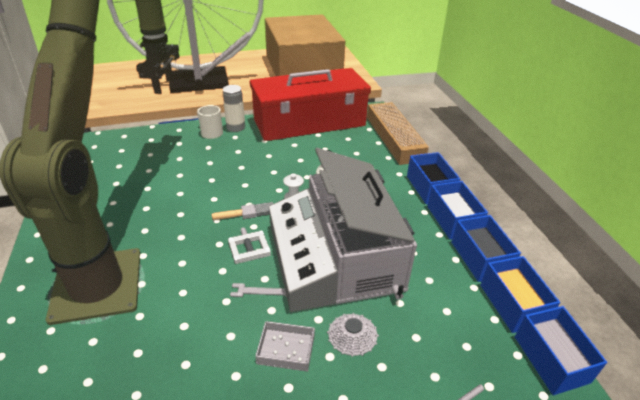

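View pics/top0.png

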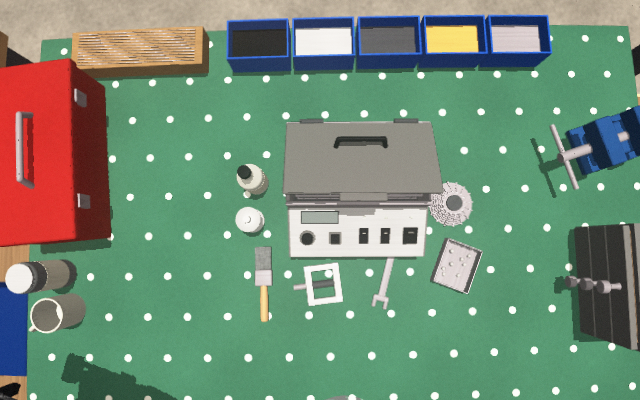

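The side view shows the cleaner at about (340,230), with its lid open and the control row running from start (287,207) to mains (305,270). In the top view the console spans (290–427, 205–258): start (307,238), stop (335,239), sweep (363,235), heater (385,235), mains (410,235). I'll zoom in for exact pixels.

```bash
python3 - <<'E'
import cv2,numpy as np
a=cv2.imread('pics/top0.png')[110:265,275:450];b=cv2.imread('pics/side0.png')[145:310,255:420]
a=cv2.resize(a,None,fx=4.5,fy=3.8,interpolation=cv2.INTER_CUBIC)
cv2.imwrite('pics/t1.png',cv2.resize(cv2.imread('pics/top0.png')[110:265,275:450],(700,620-20),interpolation=cv2.INTER_CUBIC) if 0 else cv2.resize(cv2.imread('pics/top0.png')[115:265,275:450],(700,600),interpolation=cv2.INTER_CUBIC))
cv2.imwrite('pics/s1.png',cv2.resize(cv2.imread('pics/side0.png')[145:295,255:420],(660,600),interpolation=cv2.INTER_CUBIC))
E
```

```text
(no output)
```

View pics/t1.png

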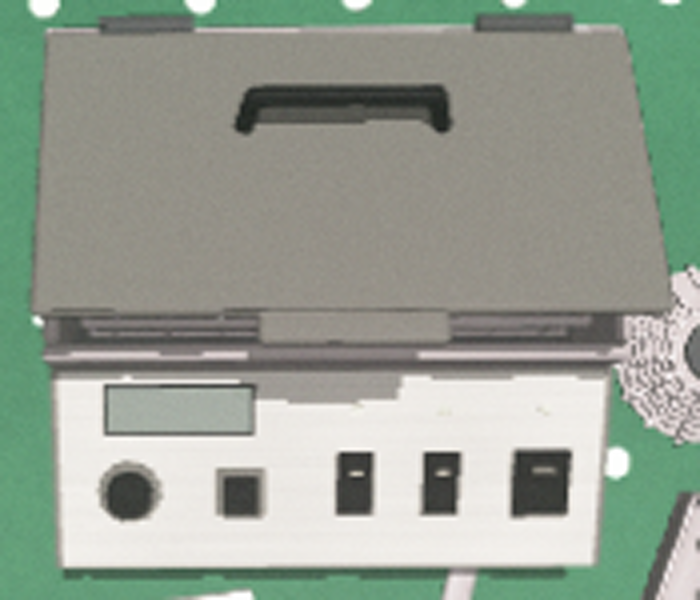

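View pics/s1.png

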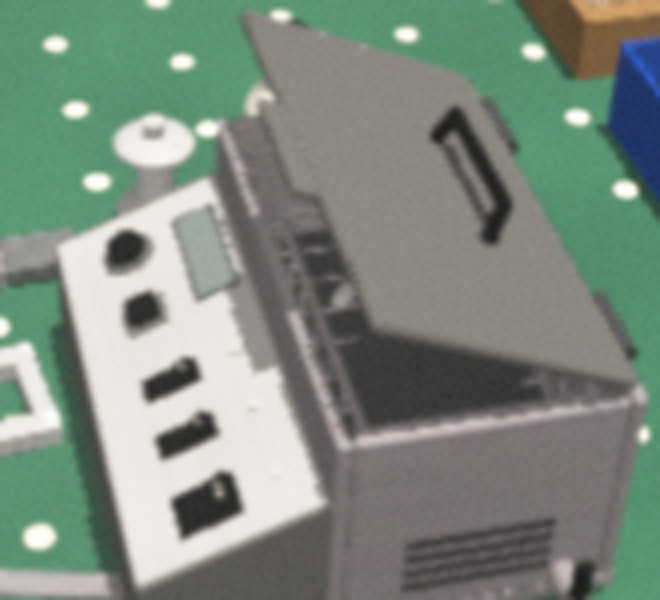

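The crops show the white marks: in the top crop sweep (356,473), heater (441,473), mains (543,470); in the side crop (181,367), (202,418), (220,489). The start caps are at (129,494) and (127,251), and the lid's front corners at (35,313)/(670,308) and (245,14)/(375,330). I'll triangulate these.

```bash
cat >h.py <<'E'
import cv2,numpy as np
from plant import r
def cal(d): return np.array([[d['fx'],0,d['cx']],[0,d['fy'],d['cy']],[0,0,1]]),np.array(d['dist_coeffs']),np.array(d['cam_to_world'])
def und(c,p): return cv2.undistortPoints(np.array(p,float).reshape(-1,1,2),c[0],c[1]).reshape(-1,2)
def tri(ct,cs,pt,ps):
    P=[np.linalg.inv(c[2])[:3] for c in(ct,cs)]
    X=cv2.triangulatePoints(P[0],P[1],und(ct,pt).T,und(cs,ps).T);X=(X[:3]/X[3]).T
    e=[]
    for c,p in((ct,pt),(cs,ps)):
        M=np.linalg.inv(c[2]);q=cv2.projectPoints(X,cv2.Rodrigues(M[:3,:3])[0],M[:3,3],c[0],c[1])[0].reshape(-1,2);e.append(np.linalg.norm(q-np.array(p),axis=1))
    return X,np.array(e).T
E
python3 - <<'E'
from h import *
ct,cs=cal(r.snapshot('top')),cal(r.snapshot('side'))
F=dict(start=(129,494,127,251),stop=(241,497,144,312),sweep=(356,473,181,367),heater=(441,473,202,418),mains=(543,470,220,489),panL=(63,567,58,245),panR=(597,564,138,587),lidL=(35,313,245,14),lidR=(670,308,375,330),hingeR=(624,30,635,383))
v=np.array(list(F.values()),float)
X,e=tri(ct,cs,(v[:,:2]+.5)/4-.5+[275,115],(v[:,2:]+.5)/4-.5+[255,145])
for k,x,q in zip(F,X,e):print(k,x.round(4),q.round(2))
d=X[0]-X[4];print('yaw',np.degrees(np.arctan2(-d[0],d[1])),np.linalg.norm(d))
d=X[5]-X[6];print('yaw',np.degrees(np.arctan2(-d[0],d[1])),np.linalg.norm(d))
np.save('X.npy',X)
E
```

```text
start [0.4964 0.0764 0.0962] [0.27 0.23]
stop [0.4942 0.0138 0.0971] [0.13 0.12]
sweep [ 0.5052 -0.0498  0.1055] [0.26 0.23]
heater [ 0.5058 -0.0968  0.1076] [0.51 0.48]
mains [ 0.5047 -0.1532  0.1065] [0.13 0.13]
panL [0.4559 0.1155 0.0773] [0.22 0.19]
panR [ 0.4507 -0.188   0.0771] [0.32 0.33]
lidL [0.5821 0.1127 0.2452] [0.01 0.01]
lidR [ 0.5771 -0.1879  0.2426] [0.53 0.5 ]
hingeR [ 0.731  -0.191   0.1756] [1.04 1.01]
yaw 2.0878406391661746 0.2299696287831954
yaw -0.9898189727194235 0.3035679860307244
```

Machine pose: origin ≈ (0.600, −0.037), yaw ≈ −1°. The lid is about 0.43 rad open. I'll raise the tool, square it to the machine and close the fingers.

step_arm(steps=[[0,0,-5,0,0,-4,1],[0,0,-5,0,0,-4,1],[0,0,0,0,0,-5,1],[0,0,0,0,0,-4.7,1],[0,0,0,0,0,0,1]])

```text
clock: 0.82
tool_pos: [0.2001, 0.5919, 0.3302]
eef_rot: [0.009, 1.0, -0.0, -0.0]
contact_force: [-0.1, 0.2, -0.4]
opening: 0.456
finger_force: 0.0
```

step_arm(steps=[[-2.6,-3.9,0,0,0,0,1],[-2.6,-3.9,0,0,0,0,1],[-2.6,-3.9,0,0,0,0,1],[-2.6,-3.9,0,0,0,0,1],[-2.6,-3.9,0,0,0,0,1],[-2.6,-3.9,0,0,0,0,1],[-2.6,-3.9,0,0,0,0,1],[-2.6,-3.9,0,0,0,0,1]])

```text
clock: 1.82
tool_pos: [0.4034, 0.2753, 0.3303]
eef_rot: [0.009, 1.0, 0.0, 0.0]
contact_force: [0.8, -0.5, -1.3]
opening: 0.005
finger_force: 0.0
```

step_arm(steps=[[-2.6,-3.9,0,0,0,0,1],[-2.6,-3.9,0,0,0,0,1],[-2.6,-3.9,0,0,0,0,1],[-2.6,-3.9,0,0,0,0,1],[-2.6,-3.9,0,0,0,0,1],[-2.6,-3.9,0,0,0,0,1],[-2.6,-3.9,0,0,0,0,1],[0,0,0,0,0,0,1]])

```text
clock: 2.82
tool_pos: [0.5813, -0.0041, 0.3295]
eef_rot: [0.013, 1.0, -0.001, -0.0]
contact_force: [-0.6, -0.6, -0.9]
opening: 0.006
finger_force: 0.0
```

step_arm(steps=[[-3,-3.2,0,0,0,0,1],[0,0,4,0,0,0,1],[0,0,3,0,0,0,1],[0,0,0,0,0,0,1]])

```text
clock: 3.32
tool_pos: [0.6075, -0.0306, 0.2582]
eef_rot: [0.008, 1.0, 0.0, -0.003]
contact_force: [0.6, -0.0, 0.5]
opening: 0.007
finger_force: 0.0
```

step_arm(steps=[[0,0,1,0,0,0,1],[0,0,1,0,0,0,1],[0,0,0.5,0,0,0,1],[0,0,0.5,0,0,0,1],[0,0,0.5,0,0,0,1],[0,0,0.5,0,0,0,1]])

```text
clock: 4.08
tool_pos: [0.6097, -0.0319, 0.2202]
eef_rot: [0.008, 1.0, 0.0, 0.0]
contact_force: [-0.2, -0.3, 1.2]
opening: 0.004
finger_force: 0.6
```

Contact is light and the tip is near z 0.203. The tip should end at about 0.176, so the TCP at about 0.193.

step_arm(steps=[[0,0,0.5,0,0,0,1],[0,0,0.5,0,0,0,1],[0,0,0.5,0,0,0,1],[0,0,0.5,0,0,0,1],[0,0,0.5,0,0,0,1],[0,0,0.2,0,0,0,1],[0,0,0,0,0,0,1]])

```text
clock: 4.95
tool_pos: [0.6096, -0.0319, 0.1931]
eef_rot: [0.008, 1.0, 0.0, -0.0]
contact_force: [-0.3, -0.3, 0.1]
opening: 0.004
finger_force: 0.0
```

step_arm(steps=[[0,0,0.2,0,0,0,1],[0,0,0.2,0,0,0,1],[0,0,0,0,0,0,1]])

```text
clock: 5.32
tool_pos: [0.6096, -0.0318, 0.1892]
eef_rot: [0.008, 1.0, 0.0, -0.0]
contact_force: [-0.6, 0.0, -0.5]
opening: 0.004
finger_force: 0.1
```

step_arm(steps=[[0,0,0.2,0,0,0,1],[0,0,0.1,0,0,0,1],[0,0,0,0,0,0,1]])

```text
clock: 5.7
tool_pos: [0.6095, -0.0318, 0.1862]
eef_rot: [0.008, 1.0, 0.0, -0.0]
contact_force: [-0.8, 0.6, -0.5]
opening: 0.004
finger_force: 0.1
```

```bash
python3 - <<'E'
from h import *
d=r.snapshot('side');print(r.get_state()['contact_force'])
cv2.imwrite('pics/s2.png',cv2.resize(d['pixels'][100:310,230:430,::-1],(570,600),interpolation=cv2.INTER_CUBIC))
E
```

```text
[ 0.57600251 -0.08371843  0.0610836 ]
```

View pics/s2.png

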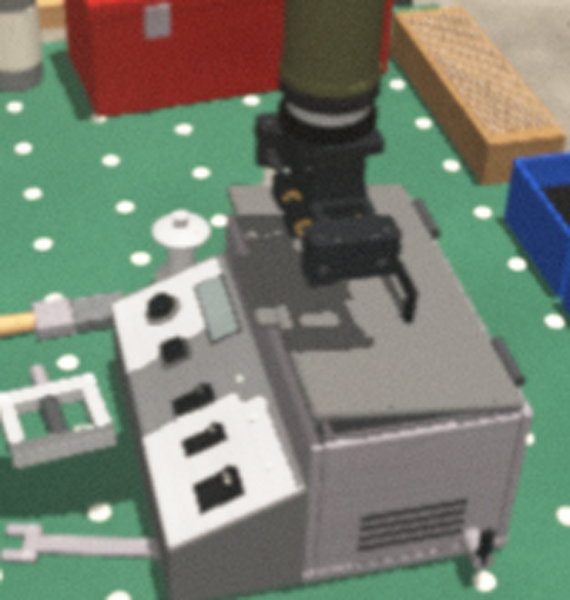

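The lid is nearly shut. Its front edge at (318,418) sits just above the rim at (313,440). I'll keep pressing until the force rises.

step_arm(steps=[[0,0,0.15,0,0,0,1],[0,0,0.15,0,0,0,1],[0,0,0,0,0,0,1]])

```text
clock: 6.12
tool_pos: [0.6096, -0.0318, 0.1832]
eef_rot: [0.008, 1.0, 0.0, -0.0]
contact_force: [-0.2, 0.4, -0.1]
opening: 0.006
finger_force: 0.1
```

step_arm(steps=[[0,0,0.15,0,0,0,1],[0,0,0.15,0,0,0,1],[0,0,0,0,0,0,1]])

```text
clock: 6.5
tool_pos: [0.6096, -0.0318, 0.1801]
eef_rot: [0.008, 1.0, 0.0, -0.0]
contact_force: [0.1, 0.0, 0.1]
opening: -0.001
finger_force: 0.0
```

```bash
python3 - <<'E'
from h import *
print(r.tip_reach,r.get_state()['tool_pos'],r.get_state()['contact_force'])
d=r.snapshot('side');t=r.snapshot('top')
a=cv2.resize(d['pixels'][140:270,290:420,::-1],(400,400),interpolation=cv2.INTER_CUBIC)
b=cv2.resize(t['pixels'][110:240,280:450,::-1],(400,400*130//170),interpolation=cv2.INTER_CUBIC)
b=cv2.copyMakeBorder(b,0,400-b.shape[0],0,0,cv2.BORDER_CONSTANT)
cv2.imwrite('pics/s3.png',np.hstack([a,b]))
E
```

```text
0.017 [ 0.60955962 -0.03180598  0.18011629] [0.08745865 0.02909751 0.05725429]
```

View pics/s3.png

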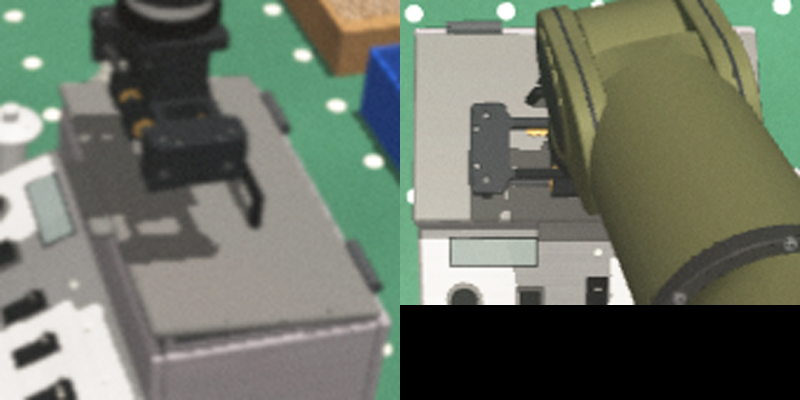

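```bash
python3 - <<'E'
from h import *
c=cal(r.snapshot('side'));M=np.linalg.inv(c[2])
pr=lambda p:cv2.projectPoints(np.array(p,float).reshape(-1,1,3),cv2.Rodrigues(M[:3,:3])[0],M[:3,3],c[0],c[1])[0].reshape(-1,2).round(1)
a=np.radians(-1);R=np.array([[np.cos(a),-np.sin(a)],[np.sin(a),np.cos(a)]])
W=lambda x,y,z:[*(R@[x,y]+[.600,-.0372]),z]
print('rim corner',pr(W(-.035,-.155,.165)))
for hx in(.135,.14,.145):
  for t in(0,.03,.06,.1,.43):
    print(hx,t,*[pr(W(hx-.178*np.cos(t)+k*.005*np.sin(t),-.153,.171+.178*np.sin(t)+k*.005*np.cos(t)))[0] for k in(1,-1)], pr(W(hx-.178*np.cos(t)+.005*np.sin(t),.153,.171+.178*np.sin(t)+.005*np.cos(t)))[0])
E
```

```text
rim corner [[340.5 256.4]]
0.135 0 [336.8 252.6] [336.6 255.9] [306.8 170.9]
0.135 0.03 [337.  250.8] [336.7 254.2] [306.9 169.2]
0.135 0.06 [337.3 249. ] [336.9 252.4] [307.  167.5]
0.135 0.1 [337.9 246.5] [337.2 250. ] [307.3 165.2]
0.135 0.43 [347.2 225.3] [345. 229.] [314.  146.1]
0.14 0 [339.1 252.3] [338.9 255.6] [308.6 170.7]
0.14 0.03 [339.3 250.4] [339.  253.8] [308.7 169. ]
0.14 0.06 [339.6 248.6] [339.1 252. ] [308.9 167.3]
0.14 0.1 [340.2 246.1] [339.5 249.6] [309.2 165. ]
0.14 0.43 [349.6 225. ] [347.4 228.6] [315.9 145.9]
0.145 0 [341.4 251.9] [341.2 255.2] [310.5 170.4]
0.145 0.03 [341.6 250.1] [341.3 253.5] [310.6 168.8]
0.145 0.06 [341.9 248.3] [341.4 251.7] [310.8 167. ]
0.145 0.1 [342.5 245.8] [341.8 249.3] [311.1 164.8]
0.145 0.43 [352.  224.7] [349.7 228.3] [317.8 145.6]
```

```bash
python3 - <<'E'
from h import *
np.save('p0.npy',r.snapshot('side')['pixels'])
E
```

step_arm(steps=[[0,0,0.15,0,0,0,1],[0,0,0.15,0,0,0,1],[0,0,0,0,0,0,1]])

```text
clock: 7.08
tool_pos: [0.6095, -0.0318, 0.1771]
eef_rot: [0.008, 1.0, 0.0, -0.0]
contact_force: [0.4, 1.1, 0.5]
opening: 0.009
finger_force: 0.0
```

```bash
python3 - <<'E'
from h import *
p=np.load('p0.npy').astype(int);q=r.snapshot('side')['pixels'].astype(int);print(r.get_state()['contact_force'])
for c in(345,350,360,370):
  print(c,'a',p[238:262,c].sum(1)//3);print(c,'b',q[238:262,c].sum(1)//3)
E
```

```text
[ 0.55931563  0.84131893 -0.0316476 ]
345 a [153 152 151 150 152 153 150 153 147 132 115  95 103 110 110 111 142 182
 176 143 123 121 123 124]
345 b [152 155 153 152 152 155 151 152 153 149 134 117  96 104 111 113 123 158
 166 138 124 124 127 129]
350 a [152 152 152 151 151 154 154 150 143 125  94  71  69  88 109 116 145 176
 154 130 124 128 126 123]
350 b [149 151 151 152 156 152 153 152 149 144 126 100  79  90 111 116 147 177
 150 130 127 127 124 126]
360 a [152 150 151 151 150 150 150 141 123  98  78  84 110 117 142 183 163 135
 126 127 123 127 124 123]
360 b [152 152 151 152 149 151 152 152 143 122  97  87 109 118 146 179 163 134
 124 125 127 124 126 122]
370 a [151 154 149 152 152 150 144 124 106  83  94 111 132 176 179 145 124 124
 122 123 121 124 123 124]
370 b [149 152 153 154 153 151 147 141 120 102  98 108 135 176 179 145 127 122
 123 124 122 126 120 120]
```

step_arm(steps=[[0,0,0.2,0,0,0,1],[0,0,0.2,0,0,0,1],[0,0,0,0,0,0,1]])

```text
clock: 7.5
tool_pos: [0.6095, -0.0318, 0.1731]
eef_rot: [0.008, 1.0, 0.0, -0.0]
contact_force: [0.3, -0.3, -1.0]
opening: 0.007
finger_force: 0.0
```

step_arm(steps=[[0,0,0.15,0,0,0,1],[0,0,0.15,0,0,0,1],[0,0,0,0,0,0,1]])

```text
clock: 7.88
tool_pos: [0.6096, -0.0318, 0.1701]
eef_rot: [0.008, 1.0, 0.0, 0.0]
contact_force: [-0.3, -0.4, -0.3]
opening: 0.006
finger_force: 0.0
```

```bash
python3 - <<'E'
from h import *
q=r.snapshot('side')['pixels'].astype(int);s=r.get_state();print(s['contact_force'],s['moment'])
for c in(345,350,360,370):
  print(c,'b',q[238:262,c].sum(1)//3)
c=cal(r.snapshot('side'));M=np.linalg.inv(c[2])
x=s['tool_pos'];print(cv2.projectPoints(np.array([x,x-[0,0,.017],x+[0,.06,.05],x+[0,-.06,.05],x+[0,-.0935,.047],x+[0,.0935,.047]]),cv2.Rodrigues(M[:3,:3])[0],M[:3,3],c[0],c[1])[0].reshape(-1,2))
E
```

```text
[0.30446197 0.3848238  0.62997495] [ 0.02993095 -0.01677913 -0.05893957]
345 b [153 151 152 153 151 149 152 151 152 151 153 149 147 134 109  96 114 142
 162 138 125 126 124 124]
350 b [153 153 152 152 153 154 153 149 152 153 150 149 138 118  98 112 150 174
 152 133 126 128 127 126]
360 b [153 153 153 152 150 153 148 152 151 149 143 130 107  99 143 183 165 133
 125 123 126 125 123 123]
370 b [151 154 154 148 150 149 152 153 152 141 120 104 131 178 179 147 124 123
 122 122 124 122 125 121]
[[340.91563767 204.97259576]
 [340.5626672  210.4058532 ]
 [335.02379043 173.79582084]
 [349.57089084 204.21803261]
 [354.00226712 214.74189157]
 [331.32954977 167.16809884]]
```

step_arm(steps=[[0,0,0.1,0,0,0,1],[0,0,0.1,0,0,0,1],[0,0,0,0,0,0,1]])

```text
clock: 8.35
tool_pos: [0.6096, -0.0318, 0.1682]
eef_rot: [0.008, 1.0, 0.0, 0.0]
contact_force: [0.0, 0.1, -0.5]
opening: 0.006
finger_force: 0.0
```

step_arm(steps=[[0,0,0.1,0,0,0,1],[0,0,0.1,0,0,0,1],[0,0,0,0,0,0,1]])

```text
clock: 8.72
tool_pos: [0.6096, -0.0318, 0.168]
eef_rot: [0.008, 1.0, -0.0, 0.0]
contact_force: [-4.7, 0.9, 12.1]
opening: 0.005
finger_force: 6.2
```

Hard stop with 12 N on the fingers, so the lid is shut. However, the tip reads z 0.151 where I expected 0.176. I'll lift off and check the tip position visually before pressing any switch.

step_arm(steps=[[0,0,-2,0,0,0,1],[0,0,-4,0,0,0,1],[0,0,-5,0,0,0,1],[5,-4,0,0,0,0,1],[5,-4,0,0,0,0,1],[1,-4,0,0,0,0,1],[0,0,0,0,0,0,1]])

```text
clock: 9.6
tool_pos: [0.4983, -0.1522, 0.2764]
eef_rot: [0.012, 1.0, -0.001, -0.0]
contact_force: [0.7, 0.4, 0.7]
opening: 0.004
finger_force: 0.0
```

```bash
python3 - <<'E'
from h import *
d=r.snapshot('side');s=r.get_state();print(s['tool_pos'],s['contact_force'])
q=d['pixels'].astype(int)
for c in(345,360,370): print(c,q[238:262,c].sum(1)//3)
c=cal(d);M=np.linalg.inv(c[2]);x=s['tool_pos']
p=cv2.projectPoints(np.array([x,x-[0,0,.017]]),cv2.Rodrigues(M[:3,:3])[0],M[:3,3],c[0],c[1])[0].reshape(-1,2);print(p)
im=d['pixels'][80:290,210:420,::-1].copy()
im=cv2.resize(im,(600,600),interpolation=cv2.INTER_CUBIC)
for u,v in p:cv2.circle(im,(int((u-210)*600/210),int((v-80)*600/210)),3,(0,0,255),1)
cv2.imwrite('pics/s4.png',im)
E
```

```text
[ 0.49956113 -0.14954586  0.27639226] [ 0.19047374 -0.15812131  0.16465842]
345 [147 148 147 152 151 152 148 153 151 150 147 151 146 141 125 104 106 138
 161 136 121 125 122 120]
360 [151 153 148 148 148 148 150 149 150 147 148 137 120 102 137 178 165 135
 123 127 124 125 125 122]
370 [152 150 151 150 149 147 153 148 149 143 126 112 124 174 176 143 125 122
 123 121 123 121 122 119]
[[307.43936466 207.84898519]
 [307.40510936 214.29110503]]
```

View pics/s4.png

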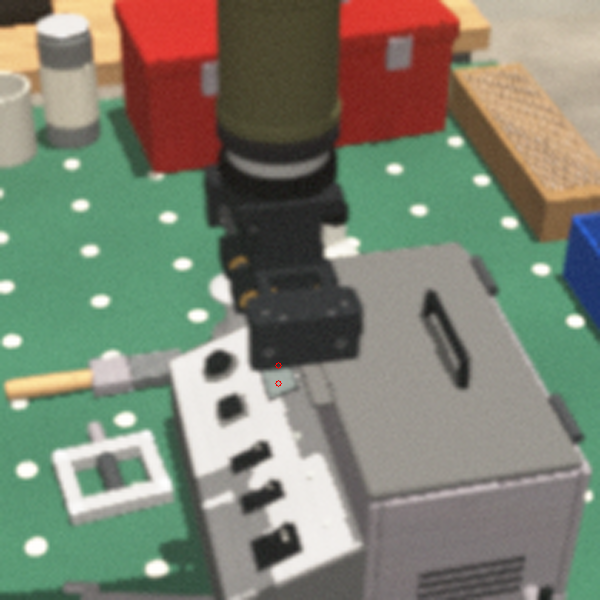

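The picture shows the lid flat and shut. The gripper body sits about 27 mm higher than the reported pose projects: its box bottom is at (305,365) against a predicted (315,394). That matches the 25 mm excess in the lid contact. In the earlier top view, x and y agree to within 3 mm. So I take true tip z as reported z + 0.025 and keep the tool vertical. Next I go over the mains rocker and down.

step_arm(steps=[[0.1,-0.4,4,0,0,0,1],[0,0,4,0,0,0,1],[0,0,4,0,0,0,1],[0,0,2.5,0,0,0,1],[0,0,0,0,0,0,1],[0,0,0,0,0,0,1]])

```text
clock: 10.4
tool_pos: [0.5001, -0.1512, 0.132]
eef_rot: [0.008, 1.0, 0.0, 0.001]
contact_force: [0.4, -0.3, 0.4]
opening: 0.008
finger_force: 0.0
```

```bash
python3 - <<'E'
from h import *
d=r.snapshot('side');s=r.get_state();print(s['tool_pos'],s['eef_rot'],s['contact_force'])
im=d['pixels'][130:290,240:400,::-1]
a=cv2.resize(im,(400,400),interpolation=cv2.INTER_CUBIC)
b=cv2.resize(r.snapshot('top')['pixels'][150:270,280:440,::-1],(400,300),interpolation=cv2.INTER_CUBIC)
cv2.imwrite('pics/s5.png',np.hstack([a,cv2.copyMakeBorder(b,0,100,0,0,cv2.BORDER_CONSTANT)]))
E
```

```text
[ 0.50015372 -0.15157635  0.13238334] [7.99676004e-03 9.99967293e-01 1.09918398e-05 1.21037858e-03] [-0.02378654  0.84720863  0.92337821]
```

View pics/s5.png

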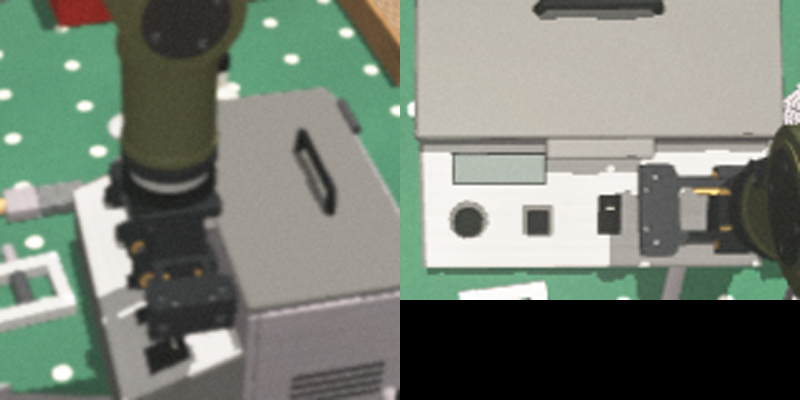

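Top view: the gripper beam's +y end at px (376,234) back-projects to about (0.501, −0.061) against the expected (0.500, −0.058), so xy is good. Now a gentle descent.

step_arm(steps=[[0.1,-0.2,1.2,0,0,0,1],[0,0,1,0,0,0,1],[0,0,0.4,0,0,0,1],[0,0,0,0,0,0,1]])

```text
clock: 11.0
tool_pos: [0.4976, -0.1539, 0.1048]
eef_rot: [0.008, 1.0, 0.0, -0.0]
contact_force: [0.0, -0.3, 0.3]
opening: 0.004
finger_force: 0.0
```

step_arm(steps=[[0,0,0.2,0,0,0,1],[0,0,0.2,0,0,0,1],[0,0,0,0,0,0,1]])

```text
clock: 11.38
tool_pos: [0.4983, -0.1541, 0.1015]
eef_rot: [0.008, 1.0, -0.0, 0.001]
contact_force: [0.1, 0.8, 0.8]
opening: 0.004
finger_force: 0.8
```

step_arm(steps=[[0,0,0.2,0,0,0,1],[0,0,0.2,0,0,0,1],[0,0,0,0,0,0,1]])

```text
clock: 11.75
tool_pos: [0.4985, -0.1541, 0.0975]
eef_rot: [0.008, 1.0, -0.0, 0.001]
contact_force: [-0.6, -0.1, 0.4]
opening: 0.004
finger_force: 0.2
```

step_arm(steps=[[0,0,0.15,0,0,0,1],[0,0,0,0,0,0,1]])

```text
clock: 12.0
tool_pos: [0.4977, -0.1541, 0.0957]
eef_rot: [0.008, 1.0, 0.0, -0.0]
contact_force: [-0.2, 0.9, 3.0]
opening: 0.009
finger_force: 1.0
```

step_arm(steps=[[0,0,0.15,0,0,0,1],[0,0,0.15,0,0,0,1],[0,0,0,0,0,0,1]])

```text
clock: 12.38
tool_pos: [0.4981, -0.1541, 0.0947]
eef_rot: [0.008, 1.0, -0.0, 0.001]
contact_force: [-3.3, 1.6, 22.4]
opening: 0.005
finger_force: 10.8
```

step_arm(steps=[[0,0,0.15,0,0,0,1],[0,0,0,0,0,0,1]])

```text
clock: 12.62
tool_pos: [0.4982, -0.1541, 0.0944]
eef_rot: [0.008, 1.0, -0.001, 0.001]
contact_force: [-5.5, 2.5, 34.1]
opening: 0.002
finger_force: 16.8
```

step_arm(steps=[[0,0,0.1,0,0,0,1],[0,0,0,0,0,0,1]])

```text
clock: 12.88
tool_pos: [0.4982, -0.1542, 0.0942]
eef_rot: [0.008, 1.0, -0.001, 0.001]
contact_force: [-8.3, 2.6, 41.6]
opening: 0.0
finger_force: 20.9
```

Hard stop at exactly the predicted height (0.0945). I'll lift, shift towards the heater and check the mains rocker.

step_arm(steps=[[0,0,-2.4,0,0,0,1],[0,0,-3,0,0,0,1],[0,2.8,0,0,0,0,1],[0,2.85,0,0,0,0,1],[0,0,0,0,0,0,1]])

```text
clock: 13.5
tool_pos: [0.498, -0.0952, 0.1439]
eef_rot: [0.006, 1.0, 0.001, -0.001]
contact_force: [-0.3, -0.2, -0.2]
opening: 0.008
finger_force: 0.0
```

```bash
python3 - <<'E'
from h import *
d=r.snapshot('side');s=r.get_state();print(s['tool_pos'],s['contact_force'])
im=np.hstack([d['pixels'][240:290,285:335,::-1],cv2.imread('pics/side0.png')[240:290,285:335]])
cv2.imwrite('pics/s6.png',cv2.resize(im,(800,400),interpolation=cv2.INTER_CUBIC))
E
```

```text
[ 0.49797478 -0.0971559   0.14389458] [ 0.46631638 -0.76940293 -0.29180243]
```

View pics/s6.png

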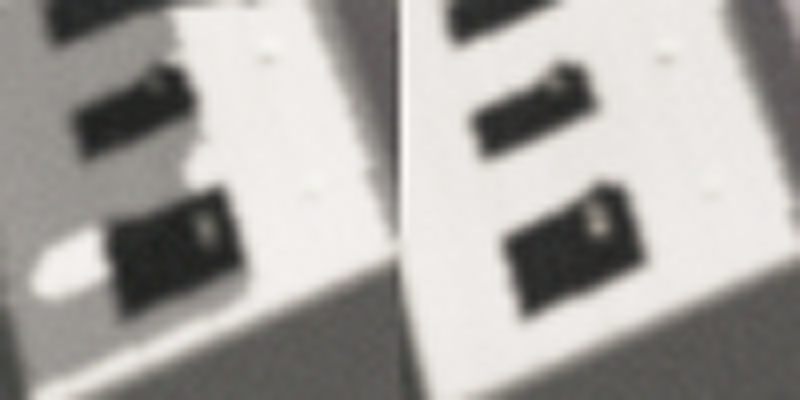

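The left half shows mains flipped: its near end at (110,225) is now raised and its far end at (225,190) has dropped. The heater, at (155,80), is still off. Pressing the heater now.

step_arm(steps=[[0,0,2,0,0,0,1],[0,0,1.5,0,0,0,1],[0,0,0.5,0,0,0,1],[0,0,0.2,0,0,0,1],[0,0,0.2,0,0,0,1],[0,0,0.2,0,0,0,1],[0,0,0.2,0,0,0,1],[0,0,0,0,0,0,1]])

```text
clock: 14.55
tool_pos: [0.499, -0.0975, 0.0963]
eef_rot: [0.008, 1.0, 0.0, 0.0]
contact_force: [0.3, 0.3, 0.8]
opening: 0.003
finger_force: 0.5
```

step_arm(steps=[[0,0,0.2,0,0,0,1],[0,0,0.2,0,0,0,1],[0,0,0,0,0,0,1]])

```text
clock: 14.92
tool_pos: [0.4997, -0.0975, 0.0944]
eef_rot: [0.008, 1.0, -0.0, 0.001]
contact_force: [-3.2, -0.1, 23.9]
opening: 0.004
finger_force: 12.1
```

step_arm(steps=[[0,0,0.2,0,0,0,1],[0,0,0.1,0,0,0,1],[0,0,0,0,0,0,1]])

```text
clock: 15.3
tool_pos: [0.4999, -0.0976, 0.0938]
eef_rot: [0.008, 1.0, -0.001, 0.002]
contact_force: [-8.7, 1.5, 49.9]
opening: 0.004
finger_force: 24.4
```

step_arm(steps=[[0,0,-2.7,0,0,0,1],[0,0,-3,0,0,0,1],[0,4,0,0,0,0,1],[0,4.5,0,0,0,0,1],[0,4.5,0,0,0,0,1],[0,4.4,0,0,0,0,1],[0,0,0,0,0,0,1]])

```text
clock: 16.18
tool_pos: [0.501, 0.0812, 0.1459]
eef_rot: [0.005, 1.0, 0.001, -0.001]
contact_force: [-1.0, 0.4, 0.3]
opening: 0.004
finger_force: 0.0
```

```bash
python3 - <<'E'
from h import *
d=r.snapshot('side');s=r.get_state();print(s['tool_pos'],s['contact_force'])
im=np.hstack([d['pixels'][225:275,285:335,::-1],cv2.imread('pics/side0.png')[225:275,285:335]])
cv2.imwrite('pics/s7.png',cv2.resize(im,(800,400),interpolation=cv2.INTER_CUBIC))
E
```

```text
[0.50089773 0.07805237 0.14582771] [-0.32283165 -0.87234822 -0.01177523]
```

View pics/s7.png

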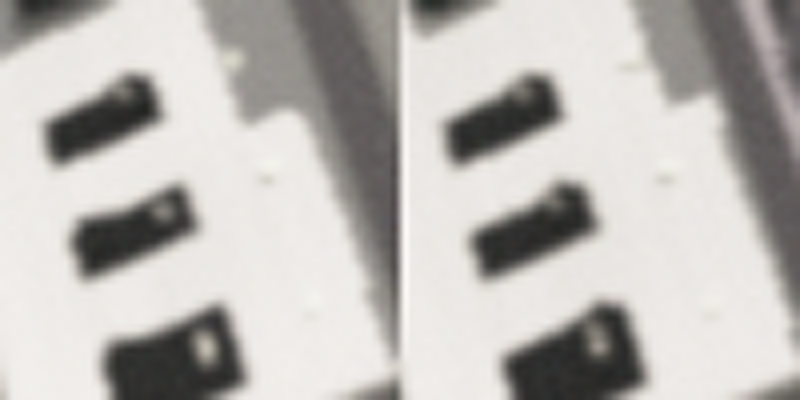

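Heater (left, 165,210) is now on and sweep (125,90) is unchanged and off. Next is the start button.

step_arm(steps=[[0.4,-0.2,2,0,0,0,1],[0,0,1.5,0,0,0,1],[0,0,0.6,0,0,0,1],[0,0,0.2,0,0,0,1],[0,0,0.2,0,0,0,1],[0,0,0,0,0,0,1]])

```text
clock: 16.98
tool_pos: [0.498, 0.0744, 0.1016]
eef_rot: [0.009, 1.0, 0.0, 0.0]
contact_force: [-0.9, -1.6, 0.1]
opening: 0.006
finger_force: 0.5
```

step_arm(steps=[[0,0,0.2,0,0,0,1],[0,0,0.2,0,0,0,1],[0,0,0.2,0,0,0,1],[0,0,0,0,0,0,1]])

```text
clock: 17.48
tool_pos: [0.4998, 0.0744, 0.0963]
eef_rot: [0.009, 1.0, 0.0, 0.002]
contact_force: [1.6, -2.2, 9.3]
opening: 0.005
finger_force: 4.8
```

step_arm(steps=[[0,0,0.15,0,0,0,1],[0,0,0.15,0,0,0,1],[0,0,0,0,0,0,1]])

```text
clock: 17.85
tool_pos: [0.5001, 0.0743, 0.0954]
eef_rot: [0.009, 1.0, 0.0, 0.003]
contact_force: [-2.6, -2.6, 31.9]
opening: 0.004
finger_force: 15.7
```

Bottomed out on a hard stop. I'll hold about 1.9 s, then let go and lift away.

step_arm(steps=[[0,0,0,0,0,0,1],[0,0,0,0,0,0,1],[0,0,0,0,0,0,1],[0,0,0,0,0,0,1],[0,0,0,0,0,0,1],[0,0,0,0,0,0,1],[0,0,0,0,0,0,1],[0,0,0,0,0,0,1]])

```text
clock: 18.85
tool_pos: [0.5001, 0.0744, 0.0954]
eef_rot: [0.009, 1.0, 0.0, 0.003]
contact_force: [-1.2, -2.9, 30.3]
opening: 0.007
finger_force: 15.7
```

step_arm(steps=[[0,0,0,0,0,0,1],[0,0,0,0,0,0,1],[0,0,0,0,0,0,1],[0,0,0,0,0,0,1],[0,0,-2,0,0,0,1],[0,0,-4,0,0,0,1],[0,0,-4,0,0,0,1],[0,0,0,0,0,0,1]])

```text
clock: 19.85
tool_pos: [0.4992, 0.0751, 0.1945]
eef_rot: [0.008, 1.0, 0.001, 0.002]
contact_force: [-0.0, -1.6, -0.3]
opening: 0.004
finger_force: 0.0
```

step_arm(steps=[[0,0,0,0,0,0,1],[0,0,0,0,0,0,1],[0,0,0,0,0,0,1]])

```text
clock: 20.23
tool_pos: [0.4971, 0.0744, 0.1913]
eef_rot: [0.008, 1.0, -0.0, -0.001]
contact_force: [0.5, 0.7, -0.4]
opening: 0.003
finger_force: 0.0
```

```bash
python3 - <<'E'
from h import *
p=cv2.imread('pics/side0.png')[:,:,::-1].astype(int);q=r.snapshot('side')['pixels'].astype(int)
for c in(345,360): print(q[238:262,c].sum(1)//3)
print(r.get_state()['tool_pos'],r.get_state()['contact_force'])
print(r.finish_job())
E
```

```text
[147 145 148 143 146 146 146 147 145 145 147 145 144 139 124 102 104 132
 155 132 120 120 122 123]
[149 147 146 147 146 143 148 145 148 147 143 135 116 103 134 174 161 129
 117 118 120 123 121 117]
[0.49722267 0.0744152  0.19145176] [0.06062189 0.02872894 0.75430355]
the job is handed in; nothing more can be done
None
```

I worked through every step in order and handed the job in at about 20 s, with no verdict returned: lid shut (hard stop), mains and heater rockers on and sweep off (seen in pictures), and start pressed to its stop for about 1.5 s then released (judged by force and height only).

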